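Dock the wand lamp battery end down

ROBOT

A 6-joint arm with a two-finger parallel gripper is mounted at the origin on the work surface. World frame = base frame: x ahead of the robot, y to its left, z up, the work surface at z = 0. Lengths are in mm, angles in degrees, forces in N, time in s.
With the tool pointing down it reaches from about 425 to 925 mm from the base axis. Payload 12.5 kg.
Tool frame: the origin (TCP) lies midway between the tips of the shut fingers; the grasp point (between the pads) lies 19 mm behind it; z points along the fingers, y is the line along which they close (so a half turn about z gives the same grasp; the last joint's range is limited). The gripper opens to 85 mm and grips with 20 to 120 N. Pads are 22 mm wide; open, the fingers measure 114 mm over their backs; the gripper's body (76 mm by 85 mm) begins 54 mm behind the grasp point. The pads swing forward as they close: fully open they stand 13 mm farther back than shut.
Start: joints at [64.824, 28.126, 89.318, -0, 62.55, -6.05], TCP at [204.755, 590.525, 231.327] pointing down, gripper open.
Joint ranges: [-177.58, 177.58], [-47.91, 125.51], [2.72, 160], [-65.01, 245.01], [3.68, 167.84], [-153.87, 153.87]. Speed limits (degrees/s): [127.2, 127.2, 159.86, 180, 180, 180].

INTERFACE

Orientations are given as [roll, pitch, yaw] about the fixed x, y, z axes, in that order (R = Rz(yaw) Ry(pitch) Rx(roll)).
In Python, from workcell import observe, read_camera, camera_info, job_done, trace, landmark_of gives the robot as it stands.
- The arm moves only by the tool step_arm, never from a script. Its argument "commands" is a list of rows, each a list of 6 numbers: the shift along the tool's x, y, z as a fraction of full scale, then the turn, a rotation vector about the tool's x, y, z as a fraction of full scale. In form: [[tx, ty, tz, wx, wy, wz], ...]. A call has 1 to 10 rows; each row shifts and turns the commanded pose from where the row before left it, along the tool's axes as they then stand; what a row does not reach is not made up. Full scale, the value 1, is 40 cm for a shift and 2 pi rad for a turn. A row lasts 1/10 s, in which the tool goes at most 50 mm and 8.59 degrees, less where a joint would pass 70% of its speed; a pose out of reach is approached as far as the arm can. A call with a number of a shift or a turn outside -1 to 1 is refused whole. A call with a gripper value outside its range is refused whole. "jaw" is the gripper's target within -1 to 1 (fully open at 1, half-way at 0, shut at -1), set as the call begins (left out, the last holds). The fingers move at their own pace and stop on an object; "newtons" is the grip in N (left out, the last holds). Time passes only in rows, so rows that do not move let the fingers close. It gives the time, the measured TCP pose, the force, the opening and the grip force at its end, in the units of the state.
- observe(): the state, without advancing time (a new reading comes with each control period).
- read_camera(name): name is "scene" or "side" or "wrist"; returns (picture, depth): 420x560x3 uint8, red, green, blue; 420x560 float32, mm along the optical axis (not along the pixel's ray), 0 where there is no reading.
- camera_info(name): a dict with "camera_matrix" (3x3 intrinsics, pixels), "k1" (the pictures are not rectified: a ray, as slopes to the right and down, at radius r is drawn at 1 + k1 r^2 times it, then the intrinsics apply), "view" (4x4, takes a point from world to camera coordinates); the wrist camera has in their place "T_tool_cam" (4x4, takes a point from camera to tool coordinates, whose origin is the TCP and whose axes are the flange's). Camera axes: x right, y down, z forward; pixel columns grow to the right and rows downward; lengths in mm; the calibration is good to about 2 mm. A picture is of the moment at which its call begins: read the wrist's pose just before it. camera_info takes no time and is no camera call.
- job_done(): hands the job in; it is judged then, once.
Trained networks look in the newest picture that a camera, given by its name, has taken for a name from the list of things; names that differ only in an ending like _2 or _b are one class to them, and where a whole thing is asked for, a point or a joint stands for the part that bears it (a point fixed in the world has none). Each returns a list of dicts, best first, with "score" (0 to 1); they miss things now and then, are a little off and sometimes report something else, mostly with a low value. They report only what shows in the picture. A call takes as long as a camera call. They do not tell look-alikes from the thing itself.
- trace(camera, target): "pixels" (420x560 bool, what is visible of it) and "centre" ([row, column] in pixels, amid what is visible of it).
- landmark_of(camera, target): "centre" ([row, column] in pixels: a listed point, or the origin of a listed thing).
The state is a dict: "clock": time; "joint_pos": joint angles; "joint_vel": joint speeds; "joint_torque": joint torques, N m; "ee_pos": TCP position; "tool_rot": TCP orientation; "force": force on the tool from outside, world axes, zero at the start; "torque": the same for the moment, N m; "finger_gap": finger opening in mm; "gripper_force": force on a finger pad.
Only numpy, scipy, OpenCV 4.12 (cv2) and the standard library are available. Lean on these libraries where they do the work, as an engineer would, in place of code of your own. Each camera call takes 0.05 s, during which the arm holds its last target. There are 200 camera calls.

TASK

Press the release button beside the charging dock so that its clear hood springs fully open. Then lift the wand lamp off the table, feel which of its two look-alike ends is the heavy battery end, and lay it gently in the dock's cradle with the heavy end over the brass charging contacts, so that when you let go the cradle tips that end down onto them. Leave the hood open and the cup, jar and turner where they are.

Things in the scene. Friction and masses are not known exactly. Their poses are not given: they have to be found in the camera images.
- dock: Black charging dock fixed to the table, base 270 x 112 x 12 mm with rim walls up to 38 mm. Origin: centre of its underside. x along its length, z up: the brass charging contacts (the end that must go down) are at its -x end, the hood's hinge at its +x end. The steel release button stands on a ledge on its -y side.
- release (a joint): Travel of the release button, m: 0 up, 0.006 fully pressed; a spring returns it. 5 N presses it fully; the hood is let go at about 3.5 mm.
- release_top (a point): Centre of the top of the round release button (28 mm across, pressed straight down), about 40 mm above the table; it is 60 mm toward -x and 98 mm toward -y of the dock's origin.
- hood (a joint): Opening angle of the clear hood, rad: 0 shut and latched over the cradle (268 x 118 mm, top 115 mm above the table), 1.9 open at its stop. Once let go a spring swings it open in about a second and holds it, its front rising. Hinge parallel to the dock's y, 137 mm toward +x and 40 mm above the dock's origin. A hand over the dock would block it.
- hood_front (a point): Middle of the hood's front panel, at its -x end when shut. Open, the hood stands upright beyond the dock's +x end, up to 0.31 m high.
- cradle (a joint): Tip angle of the grey cradle, rad: 0 level (a light spring, 0.05 N m, holds it level when empty), 0.30 with its -x end down on the contacts. It pivots at the middle of its length, 52 mm above the table; only a lamp whose heavy end lies at -x tips it and keeps it tipped, the other way round it stays level.
- cradle_seat (a point): Middle of the cradle's floor, where the lamp's underside rests; 60 mm above the table when level. x along it, as the dock's. Trough 196 x 43 mm inside, side walls 14 mm high but left out along the middle 88 mm, where the floor is only 24 mm wide, so fingers can pass either side of the lamp's middle; end walls 18 mm high, leaning out.
- lamp: Wand lamp lying on the table: black square bar 180 x 36 x 36 mm, an aluminium cap at each end, white strip on top, alike at both ends. Origin: centre of its underside; x along it, z up. 0.4 to 0.52 kg. A battery fills one half: the balance point is 25 to 31 mm from the middle toward the heavy end, which differs from start to start and does not show.
- lamp_middle (a point): Centre of the lamp bar, 18 mm above its underside. Held here and lifted, the lamp loads the wrist with 0.09 to 0.15 N m, and may droop at the heavy end in the fingers, by 0.2 rad or more even in a firm grip, which shifts its middle some mm. The battery may shift 1 or 2 mm inside.
- cup: Bystander: steel cup 85 mm high, 72 mm across. Origin: centre of its underside.
- jar: Bystander: amber jar 110 mm high, 68 mm across. Origin: centre of its underside.
- turner: Bystander: kitchen spatula about 240 mm long, lying flat.
Things that resemble listed ones, but are neither listed nor needed, are in the scene too. There is more than one size of the lamp; the one meant has the size given above.

How it is judged:
By the outcome, as a careful person would: the job done as asked, in the order asked, and still so for the second after the job is handed in, with the robot touching nothing.
It also fails if it takes over 61 s, if anything falls off the work surface, if the arm or the gripper's body presses on something with over 40 N, if the wrist force passes 120 N, or if a joint passes its speed limit or range.

## Working session

There is one attempt and no reset: what is moved stays moved. The work goes in short steps, Python scripts to look and compute and a tool call to move; the robot and the scene stay as the last step left them, time stands still between calls to the robot, and variables do not carry over. Pictures are saved under pics/ and viewed, at most 10 in all, crops included, and the job is handed in when it is done.

Besides the shell and the picture viewer there is one more tool, called after "Request:" by a JSON object that holds its "fn" and its "kwargs", one argument or row to a line. step_arm: Moves the arm, as the interface text tells. Shift numbers are shares of 40 cm and turn numbers shares of 2 pi rad, none past 1 either way. Its arguments: {"type":"object","properties":{"commands":{"type":"array"},"jaw":{"type":"number"},"newtons":{"type":"number"}},"required":["commands"]}

```bash
mkdir -p pics; ls
cat > h.py <<'E'
import numpy as np, cv2
from scipy.spatial.transform import Rotation as R
from workcell import *
def T_tool():
    s=observe(); T=np.eye(4); T[:3,:3]=R.from_euler('xyz',s['tool_rot'],degrees=True).as_matrix(); T[:3,3]=s['ee_pos']; return T
def c2w(name):
    i=camera_info(name)
    return T_tool()@np.array(i['T_tool_cam']) if name=='wrist' else np.linalg.inv(np.array(i['view']))
def rays(name,rc):
    i=camera_info(name);K=np.array(i['camera_matrix'],float);rc=np.atleast_2d(rc).astype(float)
    d=np.stack([(rc[:,1]-K[0,2])/K[0,0],(rc[:,0]-K[1,2])/K[1,1]],1)
    u=d.copy()
    for _ in range(20): u=d/(1+i['k1']*(u**2).sum(1,keepdims=True))
    return np.c_[u,np.ones(len(u))]
def at_z(name,rc,z,C=None):
    C=c2w(name) if C is None else C
    v=rays(name,rc)@C[:3,:3].T; o=C[:3,3]
    return o+v*((z-o[2])/v[:,2])[:,None]
def pts(name,rc,depth,C=None):
    C=c2w(name) if C is None else C
    rc=np.atleast_2d(rc).astype(int); z=depth[rc[:,0],rc[:,1]]
    p=(rays(name,rc)*z[:,None])@C[:3,:3].T+C[:3,3]
    return p[z>0]
def save(n,img): cv2.imwrite('pics/'+n,img[...,::-1])
E
python3 - <<'E'
from h import *
np.set_printoptions(precision=1,suppress=True)
print(observe())
for n in ['scene','side']:
    im,d=read_camera(n); save(n+'0.png',im)
    for t in ['dock','lamp','cup','jar','turner']:
        for r in trace(n,t)[:4]:
            p=pts(n,np.argwhere(r['pixels']),d)
            print(n,t,round(r['score'],2),np.round(r['centre']),np.median(p,0),p.min(0),p.max(0))
    for t in ['release_top','cradle_seat','lamp_middle','dock','hood_front']:
        for r in landmark_of(n,t)[:3]:
            rc=r['centre']; print(n,t,round(r['score'],2),rc,at_z(n,rc,{'release_top':40,'cradle_seat':60,'lamp_middle':18,'dock':0,'hood_front':80}[t])[0])
print(observe()['clock'])
E
```

```text
pics
{'clock': 0.0, 'joint_pos': array([64.8, 28.2, 89.4,  0. , 62.6, -6.1]), 'joint_vel': array([-0. , -0.1, -0.2,  0. ,  0.1, -0.1]), 'joint_torque': array([  0. , -61.8, -26.2,  -0. ,   0. ,  -0. ]), 'ee_pos': array([204.6, 590.3, 230.7]), 'tool_rot': array([-179.9,   -0. ,  160.9]), 'force': array([-0.2,  0.1,  0.2]), 'torque': array([-0.,  0., -0.]), 'gripper_force': 0.0, 'finger_gap': 85.38034767925981}
scene dock 0.75 [171. 305.] [565.3 180.8  84.8] [342.5  82.2  -5.9] [704.9 480.8 118.6]
scene lamp 0.65 [286. 135.] [ 486.5 -427.9   20.5] [ 445.7 -479.    -4.1] [ 520.8 -367.9   26.8]
scene lamp 0.56 [253. 194.] [ 504.9 -252.7   31. ] [ 401.3 -320.8   -4.8] [ 576.7 -153.3   39.6]
scene cup 0.81 [253. 284.] [ 726.6 -134.2   56.8] [ 648.6 -161.7   -2.4] [760.  -88.4  84.6]
scene cup 0.42 [284. 257.] [ 751.2 -273.3   76.6] [ 633.5 -292.6   -4.7] [ 771.8 -144.5  113.1]
scene jar 0.87 [284. 256.] [ 752.2 -273.5   78.5] [ 708.8 -292.6   -3. ] [ 771.8 -227.8  113.1]
scene turner 0.69 [146. 324.] [474.4 471.5   5.6] [363.2 290.5  -5.6] [674.1 518.2 117.2]
scene turner 0.37 [254. 285.] 
[... 861 characters left out ...]
8 -160.8   -2.8] [794.8 -33.1  90.3]
side cup 0.56 [208. 259.] [513.7 110.3  40.5] [500.3  99.2  31.5] [529.  126.4  45.1]
side jar 0.81 [278. 369.] [ 721.2 -270.7   86.9] [ 699.6 -291.2   -0.6] [ 812.7 -212.4  115.6]
side turner 0.92 [145. 233.] [530.5 470.9   5.3] [360.8 445.   -3.5] [598.6 521.1  25.9]
side release_top 0.43 [202.7, 257.8] [520.1 126.9  40. ]
side cradle_seat 0.15 [185.2, 220.7] [419.9 225.4  60. ]
side lamp_middle 0.91 [304.0, 287.0] [ 495.8 -236.9   18. ]
side lamp_middle 0.56 [367.8, 305.7] [ 483.  -416.3   18. ]
side dock 0.77 [189.7, 256.2] [539.7 220.3   0. ]
side dock 0.52 [185.8, 219.8] [421.7 281.    0. ]
side hood_front 0.73 [187.1, 222.1] [420.5 196.4  80. ]
1.1
```

View pics/scene0.png

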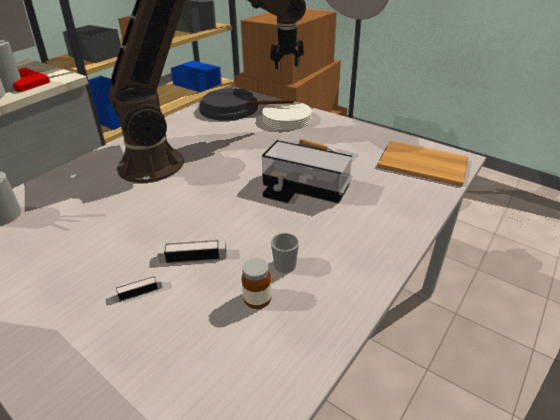

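View pics/side0.png

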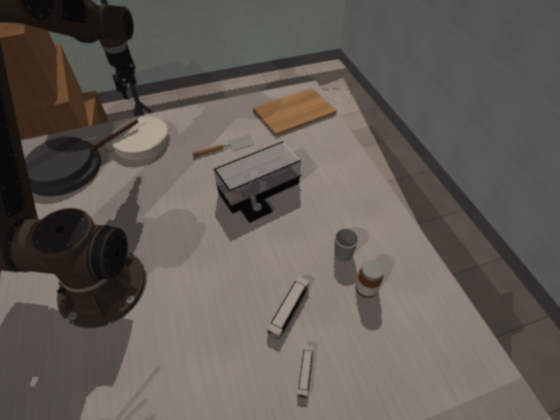

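The scene picture shows the large lamp at pixel (row 251, col 192) and a smaller look-alike at (288,137). The dock is at (172,305), with its button ledge at (187,280). Candidates for the lamp are those two bars, and the description (180 x 36 mm) picks the large one. For the button, the candidates are the steel disc on the ledge and the cup at (253,284).

Run:
```python
from h import *
np.set_printoptions(precision=1,suppress=True)
ims={}
for n in ['scene','side']:
    im,d=read_camera(n); ims[n]=im
    g=np.argwhere(d>0); P=pts(n,g,d)
    def box(c,r,z0,z1,lab):
        m=(np.abs(P[:,0]-c[0])<r)&(np.abs(P[:,1]-c[1])<r)&(P[:,2]>z0)&(P[:,2]<z1)
        q=P[m]; b=cv2.minAreaRect(q[:,:2].astype(np.float32)); print(n,lab,len(q),b,np.median(q[:,2]),np.median(q,0))
    box((500,-250),125,30,45,'lamp'); box((485,-425),85,18,45,'small')
    box((550,200),180,105,125,'hoodtop'); box((513,112),22,35,48,'btn')
s=ims['side']; crop=np.hstack([cv2.resize(s[130:230,190:320],(390,300),interpolation=2),cv2.resize(s[270:400,230:360],(300,300),interpolation=2)]); save('crop1.png',crop)
```

```text
scene lamp 670 ((498.80877685546875, -246.6925048828125), (178.8154296875, 42.30345916748047), 42.54233169555664) 34.63605485124606 [ 498.9 -248.9   34.6]
scene small 401 ((481.5585632324219, -420.7294616699219), (118.62590789794922, 31.85666847229004), 60.86445236206055) 22.522759893783928 [ 483.  -423.1   22.5]
scene hoodtop 1736 ((554.869873046875, 222.05258178710938), (271.3701171875, 129.43557739257812), 12.95898151397705) 113.22367091070339 [562.3 217.3 113.2]
scene btn 41 ((515.7286987304688, 114.28504943847656), (24.042434692382812, 37.63784408569336), 55.88011932373047) 38.83356747444088 [518.7 112.9  38.8]
side lamp 841 ((496.8827209472656, -246.524169921875), (181.36827087402344, 37.37999725341797), 43.199974060058594) 35.92855932024872 [ 492.7 -251.2   35.9]
side small 486 ((480.54705810546875, -420.86859130859375), (121.20252227783203, 24.202930450439453), 61.93830108642578) 23.997718738572928 [ 478.9 -423.6   24. ]
side hoodtop 2218 ((552.0930786132812, 221.930908203125), (270.6192626953125, 127.40164947509766), 13.180473327636719) 116.551827992862 [543.7 217.1 116.6]
side btn 55 ((511.60150146484375, 113.64456176757812), (26.374250411987305, 29.85610580444336), 73.56764221191406) 41.5634185602338 [512.6 111.1  41.6]
```

View pics/crop1.png

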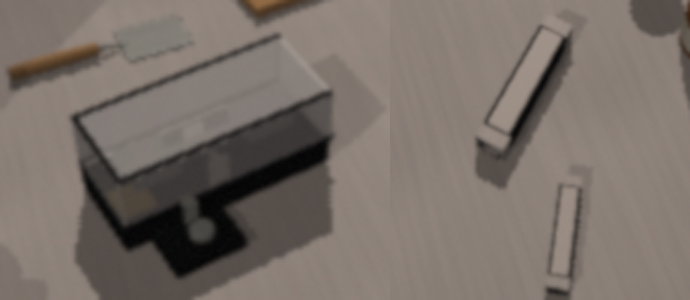

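The crop confirms the steel button disc on the ledge at crop (202,230). The brass end of the dock is at its near-left side, and the turner lies behind. The bar with the upper-right top strip measures 180 x 37 mm, so it is the lamp. The other is 120 x 24. The dock is at about (553,222) with yaw 13°, and the button at about (515,113).

```bash
cat >> h.py <<'E'
def down(yaw,tilt=0,axis_yaw=0):
    a=np.radians(axis_yaw)
    return R.from_rotvec(np.radians(tilt)*np.array([np.cos(a),np.sin(a),0]))*R.from_euler('xyz',[180,0,yaw],degrees=True)
def plan(pos,Rt,mm=40.,turn_first=True):
    """turn rows (in place) then shift rows, as fractions of full scale"""
    s=observe(); R0=R.from_euler('xyz',s['tool_rot'],degrees=True); p=np.array(pos)-s['ee_pos']
    rv=np.degrees((R0.inv()*Rt).as_rotvec()); n=max(1,int(np.ceil(np.linalg.norm(rv)/8)))
    print('turn',n,'x',np.round(rv/360/n,4),'deg',np.round(rv,1))
    d=(Rt if turn_first else R0).inv().apply(p); m=max(1,int(np.ceil(np.linalg.norm(d)/mm)))
    print('shift',m,'x',np.round(d/400/m,4),'mm',np.round(d,1),'clock',s['clock'])
E
python3 -c "
from h import *
plan((515,113,170),down(103,10,13))"
```

```text
turn 8 x [-0.0018  0.0032  0.02  ] deg [-5.   9.1 57.7]
shift 15 x [-0.0896  0.0325 -0.0054] mm [-537.6  194.9  -32.5] clock 1.2
```

Request:
{"fn": "step_arm", "kwargs": {
  "commands": [
    [0,0,0,-0.0018,0.0032,0.02],
    [0,0,0,-0.0018,0.0032,0.02],
    [0,0,0,-0.0018,0.0032,0.02],
    [0,0,0,-0.0018,0.0032,0.02],
    [0,0,0,-0.0018,0.0032,0.02],
    [0,0,0,-0.0018,0.0032,0.02],
    [0,0,0,-0.0018,0.0032,0.02],
    [0,0,0,-0.0018,0.0032,0.02]
  ],
  "jaw": -1,
  "newtons": 40
}}

```text
clock: 2.0
ee_pos: [204.8, 590.5, 231.3]
tool_rot: [179.9, -10.2, 102.8]
force: [0.2, -0.6, -0.2]
finger_gap: -0.1
gripper_force: 0.0
```

Request:
{"fn": "step_arm", "kwargs": {
  "commands": [
    [-0.09,0.0325,-0.0054,0,0,0],
    [-0.09,0.0325,-0.0054,0,0,0],
    [-0.09,0.0325,-0.0054,0,0,0],
    [-0.09,0.0325,-0.0054,0,0,0],
    [-0.09,0.0325,-0.0054,0,0,0],
    [-0.09,0.0325,-0.0054,0,0,0],
    [-0.09,0.0325,-0.0054,0,0,0],
    [-0.09,0.0325,-0.0054,0,0,0],
    [-0.09,0.0325,-0.0054,0,0,0],
    [-0.09,0.0325,-0.0054,0,0,0]
  ]
}}

```text
clock: 3.0
ee_pos: [413.4, 269.8, 189.5]
tool_rot: [179.9, -10.1, 103.1]
force: [0.9, 0.5, 0.6]
finger_gap: 0.0
gripper_force: 0.0
```

Request:
{"fn": "step_arm", "kwargs": {
  "commands": [
    [-0.09,0.0325,-0.0054,0,0,0],
    [-0.09,0.0325,-0.0054,0,0,0],
    [-0.09,0.0325,-0.0054,0,0,0],
    [-0.09,0.0325,-0.0054,0,0,0],
    [-0.09,0.0325,-0.0054,0,0,0],
    [0,0,0,0,0,0],
    [0,0,0,0,0,0]
  ]
}}

```text
clock: 3.7
ee_pos: [516.7, 111.0, 168.2]
tool_rot: [179.9, -10.1, 103.0]
force: [-0.8, -0.2, 0.1]
finger_gap: 0.1
gripper_force: 0.0
```

Run:
```python
from h import *
np.set_printoptions(precision=1,suppress=True)
s=observe();print(s['ee_pos'],s['tool_rot'],s['finger_gap'],s['force'])
C=c2w('wrist'); im,d=read_camera('wrist'); save('w1.png',im)
for t in ['release_top','dock','cradle_seat']:
    for r in landmark_of('wrist',t)[:3]:
        print(t,r['score'],r['centre'],at_z('wrist',r['centre'],{'release_top':40,'cradle_seat':60,'dock':0}[t],C),pts('wrist',r['centre'],d,C))
plan((515,113,60),down(103,10,13))
```

```text
[516.7 111.  168.2] [179.9 -10.1 103. ] 0.07098700917768545 [-0.8 -0.2  0.1]
release_top 0.83 [215.2, 274.1] [[511.8 112.6  40. ]] [[511.6 113.2  42.7]]
dock 0.72 [114.6, 329.9] [[546.3 223.3   0. ]] [[530.6 202.9 115.8]]
turn 1 x [ 0. -0.  0.] deg [ 0.1 -0.1  0.2]
shift 3 x [-0.  -0.   0.1] mm [-18.1  -1.  107.2] clock 3.9
```

View pics/w1.png

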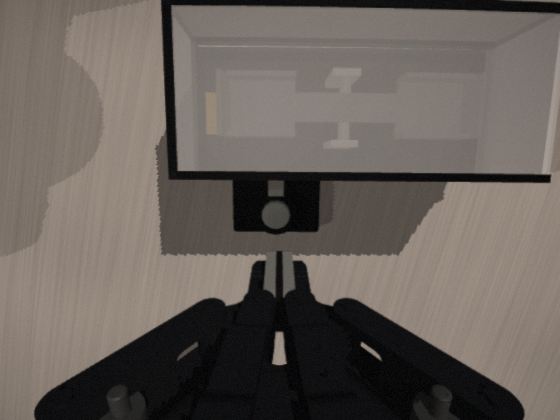

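The wrist view shows the button at pixel (214,276), about (512,113), with the clear hood behind it and the brass strip at (113,211).

```bash
python3 -c "
from h import *
plan((512,116,50),down(103,10,13)); print(down(103,10,13).inv().apply([0,0,-4])/400)"
```

```text
turn 1 x [ 0.0002 -0.0004  0.0006] deg [ 0.1 -0.1  0.2]
shift 3 x [-0.0136 -0.0027  0.0981] mm [-16.3  -3.2 117.7] clock 3.9
[-1.73648178e-03 -1.24900090e-18  9.84807753e-03]
```

Request:
{"fn": "step_arm", "kwargs": {
  "commands": [
    [-0.01,-0.002,0.0736,0,0,0],
    [-0.01,-0.002,0.0736,0,0,0],
    [-0.01,-0.002,0.0736,0,0,0],
    [-0.01,-0.002,0.0736,0,0,0],
    [0,0,0,0,0,0],
    [-0.0017,0,0.01,0,0,0],
    [-0.0009,0,0.005,0,0,0],
    [-0.0009,0,0.005,0,0,0]
  ]
}}

```text
clock: 4.7
ee_pos: [513.2, 115.9, 42.8]
tool_rot: [179.8, -10.1, 103.2]
force: [0.8, 0.8, 2.8]
finger_gap: -0.2
gripper_force: 1.2
```

Request:
{"fn": "step_arm", "kwargs": {
  "commands": [
    [-0.0009,0,0.005,0,0,0],
    [-0.0009,0,0.005,0,0,0]
  ]
}}

```text
clock: 4.9
ee_pos: [513.1, 115.8, 38.2]
tool_rot: [179.8, -10.1, 103.1]
force: [2.3, 2.3, 3.9]
finger_gap: -0.1
gripper_force: 2.2
```

Request:
{"fn": "step_arm", "kwargs": {
  "commands": [
    [-0.0009,0,0.005,0,0,0],
    [0,0,0,0,0,0]
  ]
}}

```text
clock: 5.1
ee_pos: [513.3, 115.7, 36.9]
tool_rot: [179.8, -10.1, 103.1]
force: [-2.9, -1.1, 18.1]
finger_gap: 0.0
gripper_force: 14.0
```

Request:
{"fn": "step_arm", "kwargs": {
  "commands": [
    [0,0,-0.05,0,0,0],
    [-0.05,0,-0.08,0,0,0],
    [-0.1,0,-0.06,0,0,0],
    [-0.1,0,-0.05,0,0,0],
    [0,0,0,0,0,0],
    [0,0,0,0,0,0]
  ],
  "jaw": 1
}}

```text
clock: 5.7
ee_pos: [538.5, 2.6, 112.4]
tool_rot: [179.9, -10.1, 103.0]
force: [-0.3, 0.0, -0.4]
finger_gap: 84.4
gripper_force: 0.0
```

Run:
```python
from h import *
np.set_printoptions(precision=1,suppress=True)
im,d=read_camera('side'); save('s2.png',np.hstack([cv2.resize(im[60:240,170:350],(400,400)),cv2.resize(read_camera('scene')[0][80:260,200:380],(400,400))]))
plan((498,-247,140),down(43))
```

```text
turn 8 x [-0. -0.  0.] deg [-5.3 -9.2 60. ]
shift 7 x [-0.1  0.1 -0. ] mm [-200.4  156.3  -28. ] clock 5.8
```

View pics/s2.png

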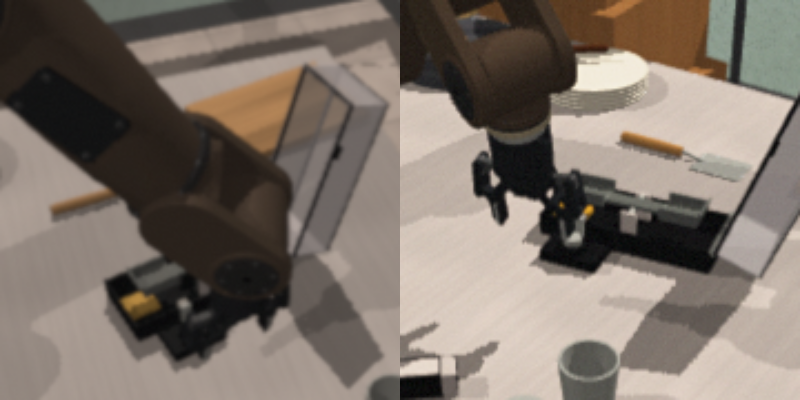

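The hood stands open at right, in both halves, and the cradle with its brass contacts is exposed. Next I move to the lamp.

Request:
{"fn": "step_arm", "kwargs": {
  "commands": [
    [0,0,0,-0.0018,-0.0032,0.0208],
    [0,0,0,-0.0018,-0.0032,0.0208],
    [0,0,0,-0.0018,-0.0032,0.0208],
    [0,0,0,-0.0018,-0.0032,0.0208],
    [0,0,0,-0.0018,-0.0032,0.0208],
    [0,0,0,-0.0018,-0.0032,0.0208],
    [0,0,0,-0.0018,-0.0032,0.0208],
    [0,0,0,-0.0018,-0.0032,0.0208]
  ]
}}

```text
clock: 6.6
ee_pos: [538.0, 4.7, 111.9]
tool_rot: [-179.9, 0.1, 42.9]
force: [-1.0, -0.4, -0.1]
finger_gap: 85.2
gripper_force: 0.0
```

Request:
{"fn": "step_arm", "kwargs": {
  "commands": [
    [-0.0716,0.0558,-0.02,0,0,0],
    [-0.0716,0.0558,-0.02,0,0,0],
    [-0.0716,0.0558,-0.02,0,0,0],
    [-0.0716,0.0558,-0.02,0,0,0],
    [-0.0716,0.0558,-0.02,0,0,0],
    [-0.0716,0.0558,-0.02,0,0,0],
    [-0.0716,0.0558,-0.02,0,0,0],
    [0,0,0,0,0,0],
    [0,0,0,0,0,0]
  ]
}}

```text
clock: 7.5
ee_pos: [498.7, -247.0, 167.7]
tool_rot: [-179.9, 0.0, 43.1]
force: [-0.0, 1.2, -0.1]
finger_gap: 85.3
gripper_force: 0.0
```

Run:
```python
from h import *
np.set_printoptions(precision=4,suppress=True)
s=observe();print(s['ee_pos'],s['tool_rot'])
C=c2w('wrist'); im,d=read_camera('wrist'); save('w3.png',im)
for r in landmark_of('wrist','lamp_middle')[:2]: print(r,at_z('wrist',r['centre'],18,C))
for r in trace('wrist','lamp')[:2]:
    P=pts('wrist',np.argwhere(r['pixels']),d,C); print(r['score'],P.min(0),P.max(0))
    Q=P[(P[:,2]>30)&(P[:,2]<44)]; print(len(Q),cv2.minAreaRect(Q[:,:2].astype(np.float32)),np.median(Q,0))
```

```text
[ 498.6561 -246.9712  167.729 ] [-179.8766    0.0122   43.0504]
{'centre': [191.8, 276.5], 'score': 0.7} [[ 495.6636 -247.3177   18.    ]]
0.91 [ 474.4596 -405.1543   -0.7368] [ 534.813  -273.3263  181.4777]
0 ((0.0, 0.0), (0.0, 0.0), 0.0) [nan nan nan]
0.72 [ 419.3725 -320.1274   -1.6048] [ 573.6208 -174.1163   39.0364]
6732 ((496.0185546875, -247.62393188476562), (180.54147338867188, 36.45793533325195), 43.0370979309082) [ 506.2411 -237.97     36.4546]
  return _methods._mean(a, axis=axis, dtype=dtype,
  ret = um.true_divide(
```

View pics/w3.png

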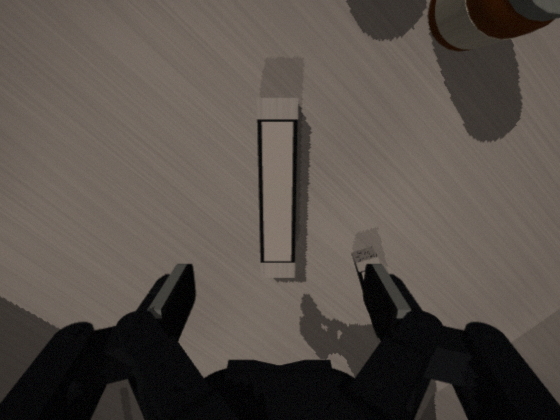

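The lamp runs from pixel (98,278) to (275,278). It measures 180.5 x 36.5 mm, centred at (496,-247.5) with yaw 43°. I'll grip it at the middle.

Request:
{"fn": "step_arm", "kwargs": {
  "commands": [
    [-0.006,-0.0035,0.1,0,0,0],
    [0,0,0.1,0,0,0],
    [0,0,0.09,0,0,0],
    [0,0,0.06,0,0,0],
    [0,0,0.0475,0,0,0],
    [0,0,0,0,0,0]
  ]
}}

```text
clock: 8.25
ee_pos: [495.3, -246.4, 7.0]
tool_rot: [-179.7, 0.1, 43.1]
force: [0.0, 0.5, 0.6]
finger_gap: 85.3
gripper_force: 0.0
```

Request:
{"fn": "step_arm", "kwargs": {
  "commands": [
    [0,0,0,0,0,0],
    [0,0,0,0,0,0],
    [0,0,0,0,0,0],
    [0,0,0,0,0,0],
    [0,0,0,0,0,0],
    [0,0,0,0,0,0],
    [0,0,0,0,0,0],
    [0,0,0,0,0,0]
  ],
  "jaw": -1,
  "newtons": 100
}}

```text
clock: 9.05
ee_pos: [496.4, -248.3, 10.7]
tool_rot: [180.0, -0.0, 43.1]
force: [-0.9, 2.5, 9.2]
finger_gap: 34.3
gripper_force: 100.7
```

```bash
python3 -c "
from h import *
s=observe();print(s['clock'],s['ee_pos'],s['force'],s['torque'],s['finger_gap'],s['gripper_force'])"
```

```text
9.05 [ 496.40624516 -248.34877737   10.66870802] [-0.92934674  2.49792875  9.23535053] [0.40514225 0.22006333 0.06654834] 34.31592330487246 100.73611378669739
```

Request:
{"fn": "step_arm", "kwargs": {
  "commands": [
    [0,0,-0.02,0,0,0],
    [0,0,-0.03,0,0,0],
    [0,0,-0.03,0,0,0],
    [0,0,-0.02,0,0,0],
    [0,0,0,0,0,0],
    [0,0,0,0,0,0],
    [0,0,0,0,0,0],
    [0,0,0,0,0,0]
  ]
}}

```text
clock: 9.85
ee_pos: [495.9, -248.2, 48.9]
tool_rot: [-179.9, 0.0, 43.1]
force: [0.0, 0.4, -4.3]
finger_gap: 34.6
gripper_force: 100.3
```

Run:
```python
from h import *
np.set_printoptions(precision=3,suppress=True)
C=c2w('wrist'); im,d=read_camera('wrist')
for _ in range(3):
    s=observe(); T=R.from_euler('xyz',s['tool_rot'],degrees=True); print(s['clock'],s['ee_pos'],s['force'],s['torque'],'tool tq',T.inv().apply(s['torque']),s['finger_gap'],s['gripper_force']); read_camera('wrist')
for r in trace('wrist','lamp')[:2]:
    P=pts('wrist',np.argwhere(r['pixels']),d,C); Q=(P-C[:3,3]*0); L=down(43).inv().apply(P-T_tool()[:3,3]); 
    m=(abs(L[:,1])<14); L=L[m]; print(r['score'],len(L),L.min(0),L.max(0))
    top=L[L[:,2]<np.median(L[:,2])+15]; print(np.polyfit(top[:,0],top[:,2],1))
```

```text
9.9 [ 495.915 -248.184   48.898] [ 0.077  0.396 -5.099] [-0.073  0.091 -0.061] tool tq [ 0.009 -0.117  0.061] 34.153732675904465 100.30505776405334
9.95 [ 495.934 -248.173   48.926] [ 0.723  0.267 -4.902] [-0.112  0.059  0.06 ] tool tq [-0.042 -0.119 -0.06 ] 34.38243906143689 100.30552983283997
10.0 [ 495.969 -248.209   48.984] [-1.067 -0.032 -5.257] [-0.069  0.125 -0.02 ] tool tq [ 0.035 -0.138  0.02 ] 34.5125442678146 100.30532598495483
0.87 18384 [-43.602 -14.    -27.496] [ 91.204  13.999 -22.92 ]
[  0.005 -25.616]Traceback (most recent call last):
  File "<stdin>", line 8, in <module>
    return umr_minimum(a, axis, None, out, keepdims, initial, where)
ValueError: zero-size array to reduction operation minimum which has no identity
```

The wrist moment in tool axes is ty = -0.12 N m under about 5 N, so the heavy end is at tool +x. There is no measurable droop. I'll raise the lamp while measuring the exposed cradle from the fixed cameras.

```bash
python3 - <<'E'
from h import *
np.set_printoptions(precision=1,suppress=True)
a=np.radians(13);B=np.array([[np.cos(a),np.sin(a)],[-np.sin(a),np.cos(a)]])
for n in ['scene','side']:
    im,d=read_camera(n)
    for r in landmark_of(n,'cradle_seat')[:2]: print(n,r['score'],r['centre'],at_z(n,r['centre'],60))
    for t in ['cradle','lamp']:
      for r in trace(n,t)[:2]:
        P=pts(n,np.argwhere(r['pixels']),d); print(t,r['score'],len(P),np.median(P,0))
    P=pts(n,np.argwhere(d>0),d); L=(P[:,:2]-[549.3,221.7])@B.T; m=(abs(L[:,0])<125)&(abs(L[:,1])<45)&(P[:,2]>55)&(P[:,2]<90)
    q=L[m];z=P[m,2]; w=z>66
    print(len(q),w.sum(),cv2.minAreaRect(q[w].astype(np.float32)),'mean floor',np.percentile(q[w],[1,50,99],axis=0))
    save(f'c_{n}.png',cv2.resize(im[130:230,190:370],(720,400)))
E
python3 -c "
import cv2,numpy as np
cv2.imwrite('pics/c4.png',cv2.resize(np.vstack([cv2.imread('pics/c_scene.png'),cv2.imread('pics/c_side.png')]),(540,600)))"
```

```text
scene 0.62 [124.5, 397.0] [[655.6 726.5  60. ]]
cradle 0.57 642 [565.3 219.3  58.9]
cradle 0.37 421 [521.6 470.7   1.2]
lamp 0.93 650 [ 486.7 -425.1   20.4]
lamp 0.88 1133 [ 511.6 -249.6   68.8]
587 182 ((4.686668395996094, -1.0498924255371094), (217.38226318359375, 56.35398483276367), 0.23103468120098114) mean floor [[-103.7  -28.4]
 [ -38.9   -2.9]
 [ 112.9   26.9]]
side 0.77 [174.4, 259.1] [[557. 232.  60.]]
cradle 0.68 285 [621.8 240.1  62.9]
cradle 0.38 686 [ 465.5 -280.1   73.6]
lamp 0.98 539 [ 476.9 -428.    23.8]
lamp 0.72 675 [ 465.5 -279.5   73.7]
312 118 ((78.5372314453125, -0.9139175415039062), (63.89944076538086, 57.91383361816406), 0.5753113031387329) mean floor [[ 47.1 -26.7]
 [ 90.2  -0.3]
 [109.8  27.7]]
```

View pics/c4.png

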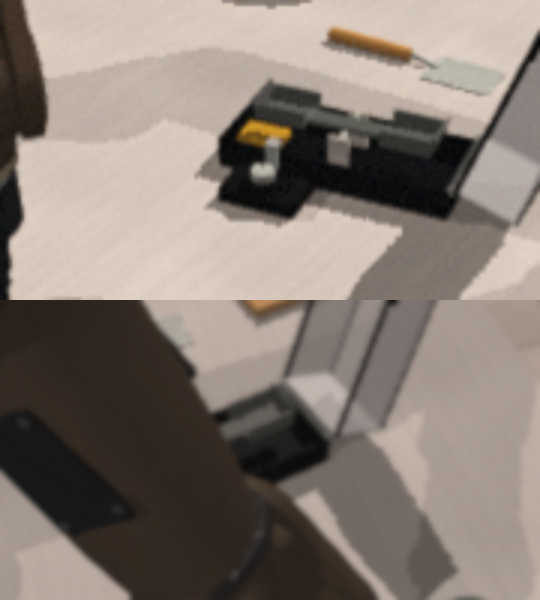

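Request:
{"fn": "step_arm", "kwargs": {
  "commands": [
    [0,0,-0.04,0,0,0],
    [0,0,-0.06,0,0,0],
    [0,0,-0.06,0,0,0],
    [0,0,-0.06,0,0,0],
    [0,0,-0.06,0,0,0],
    [0,0,-0.06,0,0,0],
    [0,0,-0.04,0,0,0],
    [0,0,0,0,0,0]
  ],
  "newtons": 120
}}

```text
clock: 11.3
ee_pos: [496.7, -248.7, 203.3]
tool_rot: [179.8, -0.0, 43.1]
force: [-0.5, -0.1, -4.4]
finger_gap: 33.7
gripper_force: 123.2
```

The scene half shows the cradle's grey troughs at (105,285) and (130,420), with the brass at (132,265). The arm hides part of the cradle in the side half. I'll turn the lamp so the heavy end faces dock -x (tool yaw 193), then look at the cradle from beside it.

Request:
{"fn": "step_arm", "kwargs": {
  "commands": [
    [0,0,0,0,0,-0.012],
    [0,0,0,0,0,-0.022],
    [0,0,0,0,0,-0.022],
    [0,0,0,0,0,-0.022],
    [0,0,0,0,0,-0.022],
    [0,0,0,0,0,-0.022],
    [0,0,0,0,0,-0.022],
    [0,0,0,0,0,-0.022],
    [0,0,0,0,0,-0.022],
    [0,0,0,0,0,-0.022]
  ]
}}

```text
clock: 12.3
ee_pos: [495.8, -248.1, 200.0]
tool_rot: [-179.9, -0.1, 119.0]
force: [-0.3, 0.5, -4.7]
finger_gap: 33.9
gripper_force: 123.1
```

Request:
{"fn": "step_arm", "kwargs": {
  "commands": [
    [0,0,0,0,0,-0.022],
    [0,0,0,0,0,-0.022],
    [0,0,0,0,0,-0.022],
    [0,0,0,0,0,-0.022],
    [0,0,0,0,0,-0.022],
    [0,0,0,0,0,-0.022],
    [0,0,0,0,0,-0.022],
    [0,0,0,0,0,-0.022],
    [0,0,0,0,0,-0.022],
    [0,0,0,0,0,-0.008]
  ]
}}

```text
clock: 13.3
ee_pos: [495.9, -248.1, 200.0]
tool_rot: [179.9, -0.1, -166.9]
force: [0.8, 0.2, -5.3]
finger_gap: 34.0
gripper_force: 123.1
```

```bash
python3 -c "
from h import *
s=observe();print(s['joint_pos'],s['tool_rot'])
plan((572,124,200),down(193),36)"
```

```text
[-3.34147463e+01  2.44774969e+01  1.01351778e+02  1.93843128e-02
  5.43048966e+01 -1.36526931e+02] [ 1.79891818e+02 -8.09073313e-02 -1.66899068e+02]
turn 1 x [ 0.0003 -0.0002  0.0003] deg [ 0.1 -0.1  0.1]
shift 11 x [-0.0359  0.0785  0.    ] mm [-157.9  345.4    0. ] clock 13.3
```

Request:
{"fn": "step_arm", "kwargs": {
  "commands": [
    [-0.018,0.039,0,0,0,0],
    [-0.036,0.0785,0,0,0,0],
    [-0.036,0.0785,0,0,0,0],
    [-0.036,0.0785,0,0,0,0],
    [-0.036,0.0785,0,0,0,0],
    [-0.036,0.0785,0,0,0,0],
    [-0.036,0.0785,0,0,0,0],
    [-0.036,0.0785,0,0,0,0],
    [-0.036,0.0785,0,0,0,0],
    [-0.036,0.0785,0,0,0,0]
  ]
}}

```text
clock: 14.3
ee_pos: [563.0, 74.9, 200.6]
tool_rot: [179.9, -0.1, -167.2]
force: [0.2, -0.6, -3.5]
finger_gap: 33.9
gripper_force: 123.1
```

Request:
{"fn": "step_arm", "kwargs": {
  "commands": [
    [-0.036,0.0785,0,0,0,0],
    [-0.018,0.039,0,0,0,0],
    [0,0,0,0,0,0],
    [0,0,0,0,0,0],
    [0,0,0,0,0,0]
  ]
}}

```text
clock: 14.8
ee_pos: [573.8, 122.6, 201.2]
tool_rot: [180.0, -0.1, -167.2]
force: [-0.0, 0.4, -3.4]
finger_gap: 34.1
gripper_force: 123.1
```

Run:
```python
from h import *
np.set_printoptions(precision=1,suppress=True)
s=observe(); print(s['ee_pos'],s['tool_rot'],s['force'],s['torque'])
C=c2w('wrist'); im,d=read_camera('wrist'); save('w5.png',im); np.savez('w5.npz',d=d,C=C,im=im)
for t in ['cradle_seat','release_top','dock']:
    for r in landmark_of('wrist',t)[:2]: print(t,r['score'],r['centre'],at_z('wrist',r['centre'],{'cradle_seat':60,'release_top':40,'dock':0}[t],C))
```

```text
[573.8 122.6 201.2] [ 180.    -0.1 -167.2] [-0.   0.4 -3.4] [ 0.  -0.1  0. ]
cradle_seat 0.66 [192.4, 382.1] [[551.5 221.8  60. ]]
dock 0.62 [174.8, 364.4] [[547.9 219.2   0. ]]
```

View pics/w5.png

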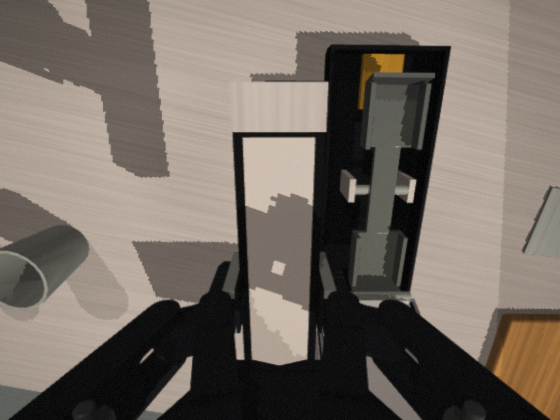

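The wrist view shows the whole cradle: the far trough at (110,395), the middle at (190,380), the near trough at (260,378), and the brass at (75,385) on the heavy-end side. Now I fit its axis from depth.

Run:
```python
from h import *
np.set_printoptions(precision=1,suppress=True)
f=np.load('w5.npz'); d,C=f['d'],f['C']
P=pts('wrist',np.argwhere(d>0),d,C)
a=np.radians(13);B=np.array([[np.cos(a),np.sin(a)],[-np.sin(a),np.cos(a)]])
L=(P[:,:2]-[549.3,221.7])@B.T; z=P[:,2]
m=(abs(L[:,0])<125)&(abs(L[:,1])<40)
L=L[m];z=z[m]
for lo,hi in [(-95,-80),(-80,-60),(-60,-48),(-40,-20),(20,40),(48,60),(60,80)]:
    k=(L[:,0]>lo)&(L[:,0]<hi)
    for n,zz in [('floor',(55,65)),('wall',(69,78))]:
        q=L[k&(z>zz[0])&(z<zz[1]),1]
        if len(q)>10: print(lo,hi,n,len(q),np.percentile(q,[1,50,99]),np.median(z[k&(z>zz[0])&(z<zz[1])]))
k=(abs(L[:,1])<14)&(z>55)&(z<65); print('floor x',np.percentile(L[k,0],[.5,99.5]))
k=(abs(L[:,1])<16)&(z>70)&(z<84); print('ends x',np.sort(L[k,0])[[0,5,-6,-1]])
k=(z>20)&(z<41)&(abs(L[:,1])<60)
# held lamp
T=T_tool(); P2=(np.linalg.inv(T)@np.c_[P,np.ones(len(P))].T).T[:,:3]
q=P2[(abs(P2[:,1])<25)&(P2[:,2]<0)&(P2[:,2]>-45)&(P2[:,0]>20)]; print('lamp tool',np.percentile(q,[0.5,50,99.5],axis=0),np.polyfit(q[abs(q[:,1])<12][:,0],q[abs(q[:,1])<12][:,2],1))
q=q[q[:,0]>30]; 
for lo in (30,50,70): w=q[(q[:,0]>lo)&(q[:,0]<lo+20),1]; print(lo,np.percentile(w,[1,99]))
```

```text
-95 -80 floor 832 [-25.    2.4  22.1] 60.13587675231062
-95 -80 wall 248 [-25.   21.6  26.1] 73.7912482985451
-80 -60 floor 1097 [-25.2   2.5  22.8] 60.08224750719512
-80 -60 wall 304 [-25.4  21.3  25.8] 73.74043923135252
-60 -48 floor 607 [-25.5   2.4  22.5] 60.02443602080166
-60 -48 wall 185 [-25.6  21.7  26.6] 73.67664842306016
-40 -20 floor 558 [-12.3  -0.7  12. ] 59.930142029147476
20 40 floor 454 [-13.   -1.4  11.2] 59.88935435900609
48 60 floor 434 [-26.6   0.8  21.1] 60.02300005595961
48 60 wall 120 [-26.8  20.7  24.8] 73.57451883034156
60 80 floor 688 [-26.7   1.   21. ] 59.965786533698264
60 80 wall 196 [-26.8  20.4  24.9] 73.54313401685064
floor x [-98.3 102.1]
ends x [-105.9 -105.9  109.2  109.7]
lamp tool [[ 20.5 -19.2 -26.7]
 [ 60.7  -1.4 -25.1]
 [ 91.   16.5 -23.4]] [  0.  -25.5]
30 [-19.   16.3]
50 [-19.   16.2]
70 [-19.1  16.5]
```

```bash
python3 -c "
from h import *
plan((551.8,223.2,150),down(192.5),25)"
```

```text
turn 1 x [ 0.0001 -0.0001  0.0007] deg [ 0.  -0.   0.2]
shift 5 x [-0.      0.0515  0.0258] mm [-1.00e-01  1.03e+02  5.15e+01] clock 15.0
```

Request:
{"fn": "step_arm", "kwargs": {
  "commands": [
    [0,0.03,0.013,0,0,0.0007],
    [0,0.05,0.026,0,0,0],
    [0,0.05,0.026,0,0,0],
    [0,0.05,0.026,0,0,0],
    [0,0.05,0.026,0,0,0],
    [0,0.0275,0.013,0,0,0],
    [0,0,0,0,0,0],
    [0,0,0,0,0,0]
  ]
}}

```text
clock: 15.8
ee_pos: [551.7, 223.8, 149.7]
tool_rot: [180.0, -0.0, -167.4]
force: [-0.0, 0.3, -3.7]
finger_gap: 34.1
gripper_force: 123.1
```

```bash
python3 -c "
from h import *
s=observe();print(s['ee_pos'],s['tool_rot'])
plan((551.8,223.2,95),down(192.5),20)"
```

```text
[551.67948339 223.81926243 149.71357662] [ 1.79970253e+02 -2.04572442e-02 -1.67414900e+02]
turn 1 x [ 0.0001 -0.0001  0.0002] deg [ 0.  -0.   0.1]
shift 3 x [ 0.     -0.0005  0.0456] mm [ 0.  -0.6 54.7] clock 15.8
```

Request:
{"fn": "step_arm", "kwargs": {
  "commands": [
    [0,-0.0015,0.025,0,0,0],
    [0,0,0.04,0,0,0],
    [0,0,0.04,0,0,0],
    [0,0,0.03,0,0,0],
    [0,0,0,0,0,0],
    [0,0,0,0,0,0],
    [0,0,0,0,0,0]
  ]
}}

```text
clock: 16.5
ee_pos: [552.1, 223.3, 96.2]
tool_rot: [180.0, 0.0, -167.4]
force: [0.3, 1.1, -4.9]
finger_gap: 33.7
gripper_force: 123.1
```

Run:
```python
from h import *
np.set_printoptions(precision=1,suppress=True)
s=observe();print(s['ee_pos'],s['tool_rot'],s['force'],s['torque'])
T=T_tool();C=c2w('wrist'); im,d=read_camera('wrist'); save('w6.png',im)
P=pts('wrist',np.argwhere(d>0),d,C); q=(np.linalg.inv(T)@np.c_[P,np.ones(len(P))].T).T[:,:3]; z=P[:,2]
k=(q[:,0]>50)&(q[:,0]<90)&(abs(q[:,1])<40)
for n,lo,hi in [('lamp',110,130),('wall',68,79)]:
    w=q[k&(z>lo)&(z<hi)]; print(n,len(w),np.percentile(w,[1,50,99],axis=0) if len(w) else '')
    if n=='wall': y=np.sort(w[:,1]); print(y[:5],y[-5:],np.histogram(y,8))
k=(abs(q[:,1])<15)&(q[:,0]>85)&(z>65)&(z<85); print('end',np.percentile(q[k],[1,50,99],axis=0))
```

```text
[552.1 223.3  96.2] [ 180.     0.  -167.4] [ 0.3  1.1 -4.9] [ 0.  -0.1 -0. ]
lamp 9738 [[ 50.5 -19.1 -26.8]
 [ 71.6  -1.4 -25.4]
 [ 89.7  16.3 -23.9]]
wall 71 [[50.5 23.6 20.7]
 [67.1 24.1 22.2]
 [89.6 24.5 23.3]]
[23.6 23.6 23.6 23.8 23.8] [24.4 24.4 24.5 24.5 24.5] (array([ 3,  1,  8,  9, 18, 14, 11,  7]), array([23.6, 23.7, 23.8, 23.9, 24. , 24.1, 24.2, 24.4, 24.5]))
end [[102.8 -14.7  16.8]
 [105.6  -0.   19.4]
 [109.6  14.6  31. ]]
```

View pics/w6.png

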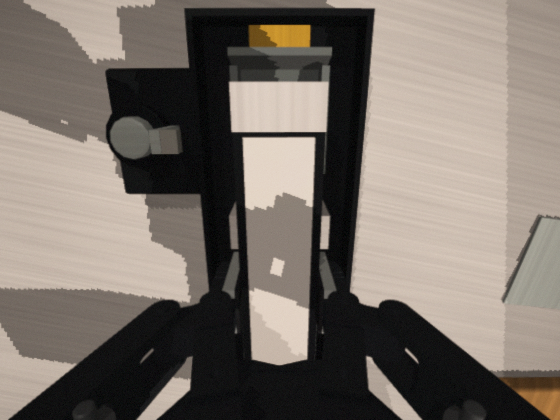

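The lamp sits centred over the trough. The end wall is at row 60, beyond the lamp cap at rows 80–130, with equal side margins. I'll lower it gently.

Request:
{"fn": "step_arm", "kwargs": {
  "commands": [
    [0.001,0,0.015,0,0,0],
    [0,0,0.015,0,0,0],
    [0,0,0.0125,0,0,0],
    [0,0,0.01,0,0,0],
    [0,0,0.005,0,0,0],
    [0,0,0,0,0,0],
    [0,0,0,0,0,0]
  ]
}}

```text
clock: 17.25
ee_pos: [551.3, 223.3, 72.6]
tool_rot: [180.0, -0.0, -167.4]
force: [-0.0, 0.7, -4.9]
finger_gap: 34.0
gripper_force: 123.1
```

Request:
{"fn": "step_arm", "kwargs": {
  "commands": [
    [0,0,0.0025,0,0,0],
    [0,0,0.0025,0,0,0],
    [0,0,0,0,0,0],
    [0,0,0,0,0,0]
  ]
}}

```text
clock: 17.65
ee_pos: [551.4, 223.4, 70.8]
tool_rot: [180.0, -0.0, -167.4]
force: [-1.2, 0.2, -2.2]
finger_gap: 33.8
gripper_force: 123.5
```

Request:
{"fn": "step_arm", "kwargs": {
  "commands": [
    [0,0,0,0,0,0],
    [0,0,0,0,0,0],
    [0,0,0,0,0,0]
  ],
  "newtons": 20
}}

```text
clock: 17.95
ee_pos: [551.4, 223.4, 70.8]
tool_rot: [180.0, -0.0, -167.4]
force: [0.1, 0.2, 1.3]
finger_gap: 33.7
gripper_force: 123.6
```

Request:
{"fn": "step_arm", "kwargs": {
  "commands": [
    [0,0,0,0,0,0],
    [0,0,0,0,0,0],
    [0,0,0,0,0,0],
    [0,0,0,0,0,0],
    [0,0,0,0,0,0],
    [0,0,0,0,0,0]
  ],
  "jaw": 0.7
}}

```text
clock: 18.55
ee_pos: [551.2, 223.3, 70.5]
tool_rot: [180.0, -0.0, -167.4]
force: [-0.1, -0.6, -0.1]
finger_gap: 72.8
gripper_force: 0.0
```

Run:
```python
from h import *
np.set_printoptions(precision=3,suppress=True)
T=T_tool();C=c2w('wrist'); im,d=read_camera('wrist'); save('w7.png',im)
P=pts('wrist',np.argwhere(d>0),d,C); q=(np.linalg.inv(T)@np.c_[P,np.ones(len(P))].T).T[:,:3]
w=q[(abs(q[:,1])<12)&(q[:,0]>30)&(q[:,0]<85)&(q[:,2]<30)]; print(np.polyfit(w[:,0],w[:,2],1)); print(observe()['finger_gap'])
```

```text
[  0.314 -28.382]
72.67389567343201
```

The lamp has tipped by about 0.30 rad at the heavy end. I'll retreat straight up.

Request:
{"fn": "step_arm", "kwargs": {
  "commands": [
    [0,0,-0.03,0,0,0],
    [0,0,-0.06,0,0,0],
    [0,0,-0.09,0,0,0],
    [0,0,-0.09,0,0,0],
    [0,0,-0.09,0,0,0],
    [0,0,-0.06,0,0,0],
    [0,0,-0.03,0,0,0],
    [0,0,0,0,0,0],
    [0,0,0,0,0,0],
    [0,0,0,0,0,0]
  ]
}}

```text
clock: 19.6
ee_pos: [550.9, 223.1, 249.1]
tool_rot: [180.0, -0.2, -167.4]
force: [-0.3, -0.0, -0.2]
finger_gap: 72.6
gripper_force: 0.0
```

Run:
```python
from h import *
np.set_printoptions(precision=1,suppress=True)
im,d=read_camera('scene')
for t in ['lamp','cup','jar','turner']:
    for r in trace('scene',t)[:2]: print(t,r['score'],np.round(r['centre']),np.median(pts('scene',np.argwhere(r['pixels']),d),0))
C=c2w('wrist');T=T_tool();w,dw=read_camera('wrist')
P=pts('wrist',np.argwhere(dw>0),dw,C); q=(np.linalg.inv(T)@np.c_[P,np.ones(len(P))].T).T[:,:3]
k=q[(abs(q[:,1]+1)<10)&(q[:,0]>-20)&(q[:,0]<75)&(P[:,2]>60)]; print(np.polyfit(k[:,0],k[:,2],1))
save('f8.png',np.hstack([cv2.resize(im[60:270,190:400],(400,400)),cv2.resize(w,(400,400))])); print(observe()['clock'],observe()['force'])
```

```text
lamp 0.63 [288. 136.] [ 485.9 -425.4   20.8]
lamp 0.59 [166. 304.] [555.  210.6  83.7]
cup 0.61 [253. 287.] [ 726.8 -132.7   56.6]
cup 0.19 [166. 305.] [557.3 209.6  85.6]
jar 0.88 [282. 254.] [ 750.7 -273.5   78.5]
turner 0.8 [150. 335.] [527.6 468.5   1.9]
[  3.3 -63.1]
19.9 [-0.8  0.6 -0.9]
```

View pics/f8.png

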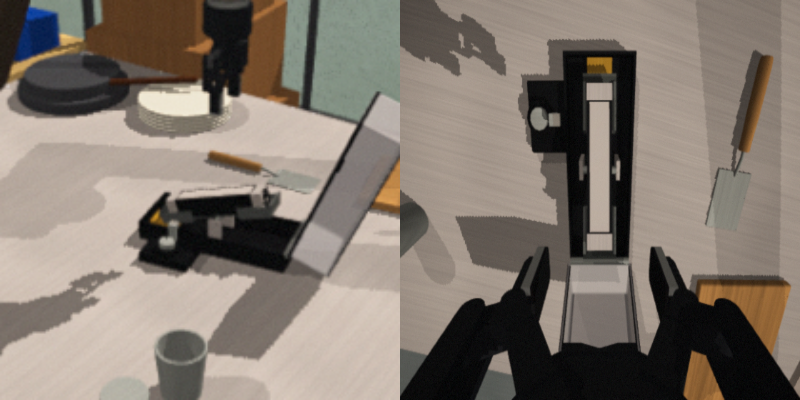

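In the left half the lamp lies in the cradle, tipped toward the brass at (210,165), with the hood open at right. In the right half it is seated in the trough. The cup, jar and turner have not moved.

```bash
python3 -c "
from workcell import job_done
print(job_done())"
```

```text
the job is handed in; nothing more can be done
None
```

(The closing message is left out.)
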